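Free a locked centrifuge lid with its release key

ROBOT

A 6-joint arm with a two-finger parallel gripper is mounted at the origin on the work surface. World frame = base frame: x ahead of the robot, y to its left, z up, the work surface at z = 0. Lengths are in mm, angles in rad, forces in N, time in s.
With the tool pointing down it reaches from about 325 to 1000 mm from the base axis. Payload 5.1 kg.
Tool frame: the origin (TCP) lies between the finger pads; the fingertips stand 14 mm ahead of it and the grasp point (between the pads) lies 5 mm behind it (arm.tcp_to_tips is the distance from the TCP to the fingertips, in mm); z points along the fingers, y is the direction in which the jaws open and shut (so a half turn about z gives the same grasp; the last joint's range is limited). The gripper opens to 85 mm and grips with 20 to 120 N. Pads are 22 mm wide; open, the fingers measure 114 mm over their backs; the gripper's body (76 mm by 85 mm) begins 54 mm behind the grasp point. The pads swing forward as they close: fully open they stand 13 mm farther back than shut.
Start: joints at [1.167, 0.124, 1.65, -0, 1.367, -0.083], TCP at [204.983, 616.82, 245.322] pointing down, gripper open.
Joint ranges: [-2.61, 2.61], [-1.02, 2.33], [0.03, 2.71], [-1.35, 4.49], [0.32, 2.68], [-2.91, 2.91]. Speed limits (rad/s): [2.57, 2.57, 3.14, 3.14, 3.14, 3.14].

INTERFACE

Orientations are given as a unit quaternion [w, x, y, z].
In Python, from rig import arm gives the robot as it stands. The module is installed in compiled form; this text tells all that it offers.
- The arm moves only by the tool send_rows, never from a script. Its argument "targets" is a list that holds one entry, the list of rows, each a list of 7 numbers: the turn, a rotation vector about the world's x, y, z in units of 5 degrees (1.0 is 5 degrees), then the shift along the world's x, y, z in units of 25 mm (1.0 is 25 mm), then the closure, from -1 (fully open) to 1 (shut), so that 0 is half open. In form: [[[rx, ry, rz, dx, dy, dz, gripper], ...]]. A call has exactly 8 rows; each row shifts and turns the commanded pose from where the row before left it; what a row does not reach is not made up. A row lasts 1/12 s, in which the tool goes at most 41.7 mm and 7.16 degrees, less where a joint would pass 70% of its speed; a pose out of reach is approached as far as the arm can. A call is refused whole if a number of a shift passes 1 or a number of a turn 1, either way. A call with a gripper value outside its range is refused whole. The fingers move at their own pace and stop on an object; the grip force is fixed at half the most. Time passes only in rows, so rows that do not move let the fingers close, or fill a call up. It gives the time, the measured TCP pose, the force and the opening at its end, in the units of the state.
- arm.get_state(): the state, without advancing time (a new reading comes with each control period).
- arm.grab_frame(name): name is "side" or "top"; returns a dict with "image" (420x560x3 uint8, red, green, blue), "fx", "fy", "cx", "cy" (pixels), "R" (3x3) and "t" (3): a world point X has camera coordinates R X + t. Camera axes: x right, y down, z forward; pixel columns grow to the right and rows downward; lengths in mm; the calibration is good to about 2 mm. A picture is of the moment at which its call begins. There is no depth.
- arm.hand_in(): hands the job in, once; it reports no verdict.
The state is a dict: "time_s": time; "joints": joint angles; "qd": joint speeds; "joint_torque": joint torques, N m; "position": TCP position; "orientation": TCP orientation; "ft_force": force on the tool from outside, world axes, zero at the start; "moment": the same for the moment, N m; "gripper_width": finger opening in mm.
Only numpy, scipy, OpenCV 4.12 (cv2) and the standard library are available. Lean on these libraries where they do the work, as an engineer would, in place of code of your own. Each camera call takes 0.05 s, during which the arm holds its last target. There are 200 camera calls.

TASK

The centrifuge lost power and its lid is locked. Take the red-handled release key from the tool stand, feel with its sprung tip along the ledge under the lid's lip until it drops into the hidden release slot, and press it in there, without forcing it, until the lid pops fully ajar. Then stand the key upright again, right down in the hole it came from, and leave the other loose things where they are.

Things in the scene. Friction and masses are not known exactly. Their poses are not given: they have to be found in the camera images.
- centrifuge: Bench-top centrifuge, fixed, white, grey lid, 260 wide (y), 240 deep (x), 130 high. Origin: middle of its footprint on the bench. Front (sloping panel, two dark knobs) looks along its -x; z up. In the front, under the lid's lip, a finger recess between two cheeks, open over y = -60 to 60. Its floor is a flat level dark ledge 75 high, from x = -104 (front edge) to x = -56 (rear wall).
- lip_edge (a point): Fixed point in the middle of the shut lid's lip, at its lower front edge: (-86, 0, 110) mm in the centrifuge's frame, same axes. The lip runs along y over the whole recess, 20 mm thick, and overhangs the rear 30 mm of the ledge, 35 mm above it. A straight tool gets under it only leaning, point towards the centrifuge's +x, 30 to 45 degrees from vertical.
- ledge_mid (a point): Fixed point on the ledge's surface under the lip, (-77, 0, 75) mm in the centrifuge's frame, same axes. The release slot, the ledge's only opening, crosses the line through here along y. It is under the lip, out of sight, 9 mm wide in y, and runs in x from 8 mm before this point to 19 mm behind. Its middle is at an unknown y from -35 to 35 mm.
- lid (a joint): Angle of the centrifuge's lid about its rear hinge: 0 locked shut, about 0.15 rad (lip 28 mm up) when released; it stays ajar by itself. What frees it is a catch 7 mm down in the slot: pressed straight down 8 mm more (about 9 N, then a hard stop) it stays down, and the lid rises as it goes.
- stand: Grey fixed tool stand, a block 60 (x) by 160 (y) by 95 mm high, origin at the centre of its underside. Three upright through holes 16 mm across in a row along its y, at y = -50, 0 and 50 mm, each with one tool standing in it; no hole is empty at the start.
- key_grip (a point): Centre of the release key's red handle; z runs along the key, away from its tip. Handle: flat-sided bar 18 (x) by 24 (y) by 72 mm (z = -36 to 36), best gripped across its x faces. Below it a dark collar 28 mm across (z = -41 to -36) that rests on the stand's top, a steel sleeve 10 mm across and 45 long, then the pin. Mass 0.1 to 0.16 kg, centred 24 mm below this point.
- key_tip (a point): End of the key's pin, on the key's axis, 121 mm below key_grip when the pin is out. The pin is 6 mm across with a round end, stands 35 mm out of the sleeve and is sprung: it slides up to 10 mm back into the sleeve (1 N to start, 5 N at the end, then solid). z along the key, away from the tip.
- driver: Screwdriver with a round yellow handle 22 mm across, standing in another hole of the stand; origin at its collar's underside (on the stand's top), handle top 75 mm above it, 170 mm above the bench.
- scriber: Scriber with a slim round blue handle 16 mm across, standing in the third hole; origin at its collar's underside (on the stand's top), handle top 75 mm above it.
- tube_rack: Low green rack of microtubes, 70 by 150 by 48 mm, loose on the bench. Origin under its centre.
- amber: Amber glass bottle, 72 mm across, 150 mm high, loose. Origin under its centre.
- flask: Clear conical flask, 84 mm across the foot, 122 mm high, loose. Origin under its centre.
- tip_box: Pipette tip box with a blue lid, 92 by 127 by 62 mm, loose. Origin under its centre.
- jar: Small white jar, 48 mm across, 60 mm high, loose. Origin under its centre.
Not all that is in view belongs to the job. There is more than one size of the part that bears key_grip; the job needs the smallest.

How it is judged (in metres and radians):
On the way, in this order (a step that is already met when the one before it is completed fails the run):
1. the key is drawn up out of the stand (z of key_tip in the frame of stand above 0.097 m), for 0.1 s.
2. the key's tip has dropped into the slot: more than 3 mm below the ledge's surface, under the lip (z of key_tip in the frame of ledge_mid between -0.02 and -0.003 m and x of key_tip in the frame of ledge_mid between -0.012 and 0.022 m and y of key_tip in the frame of ledge_mid between -0.045 and 0.045 m), for 0.02 s.
3. the lid has popped ajar (value of joint lid above 0.1 rad), for 0.1 s.
At the end, for the whole second after the job is handed in: The lid stands ajar (more than 0.1 rad), and the key is at rest, released, upright within 9 degrees in the hole it came from, its handle within 12 mm of where it stood at the start (value of joint lid above 0.1 rad and distance of key_grip from where it was at the start of the episode below 0.012 m and angle between key_grip's own z axis and vertical below 0.15 rad and linear speed of key below 0.02 m/s); the robot touches nothing.
It fails at once if the key is forced against the centrifuge with more than 40 N (contact force between key and centrifuge above 40 N).
It fails at once if the screwdriver or the scriber is moved by more than 30 mm (distance of any of driver, scriber from where it was at the start of the episode above 0.03 m).
It fails at once if another loose thing on the bench is moved by more than 30 mm (distance of any of tube_rack, amber, flask, tip_box, jar from where it was at the start of the episode above 0.03 m).
It also fails if it takes over 62 s, if anything falls off the work surface, if the arm or the gripper's body presses on something with over 40 N, if the wrist force passes 120 N, or if a joint passes its speed limit or range.

## Working session

There is one attempt and no reset: what is moved stays moved. The work goes in short steps, Python scripts to look and compute and a tool call to move; the robot and the scene stay as the last step left them, time stands still between calls to the robot, and variables do not carry over. Pictures are saved under pics/ and viewed, about 8 in all and at most 12, crops included, and the job is handed in when it is done.

Besides the shell and the picture viewer there is one more tool, called after "Request:" as a command line: name --argument value ..., lists and objects as JSON in quotes. send_rows: Moves the arm, as the interface text tells. Its arguments: {"type":"object","properties":{"targets":{"type":"array"}},"required":["targets"]}

```bash
mkdir -p pics; ls; python3 - <<'E'
from rig import arm
import cv2, pickle
s=arm.get_state(); print(s)
for n in("side","top"):
    f=arm.grab_frame(n); pickle.dump(f,open(f"{n}0.pkl","wb")); cv2.imwrite(f"pics/{n}0.png",f["image"][:,:,::-1]); print(n,f["fx"],f["fy"],f["cx"],f["cy"],f["R"],f["t"])
E
```

```text
pics
{'time_s': 0.0, 'joints': array([ 1.16740748e+00,  1.24507957e-01,  1.65169601e+00,  2.15702009e-06,
        1.36751757e+00, -8.26075899e-02]), 'qd': array([ 0.00054326, -0.00141599,  0.00077098, -0.00076605,  0.00067195,
        0.00015788]), 'joint_torque': array([ 9.03090722e-05, -4.23620653e+01, -3.65454412e+01, -9.25165045e-05,
        7.25726088e-03, -2.53791654e-06]), 'position': array([204.74734229, 616.28277942, 244.03814719]), 'orientation': array([-2.57143839e-04,  1.59703958e-01,  9.87164380e-01, -1.03291284e-03]), 'ft_force': array([ 0.14017144,  0.20440083, -0.87145488]), 'moment': array([-0.05227445,  0.03691025,  0.05002301]), 'gripper_width': 85.83676673408371}
side 391.1775420321847 391.1775420321847 278.55772424657823 203.27631840923763 [[ 0.95778096 -0.28727406 -0.01136838]
 [-0.21287187 -0.68203408 -0.69965354]
 [ 0.19323869  0.67253485 -0.71439182]] [-570.29514423  131.50081189 1193.73300642]
top 392.2118044448609 392.2118044448609 278.45530500991686 213.3586372449328 [[ 0.01517269 -0.99920977  0.03673729]
 [-0.99847304 -0.01709285 -0.05253024]
 [ 0.05311667 -0.03588417 -0.99794336]] [-88.0548614  546.78129514 979.36441988]
```

View pics/side0.png

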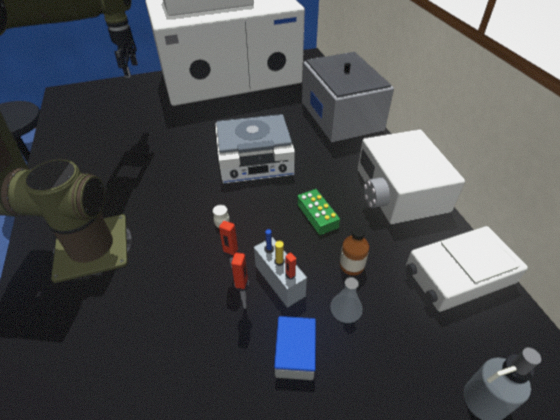

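View pics/top0.png

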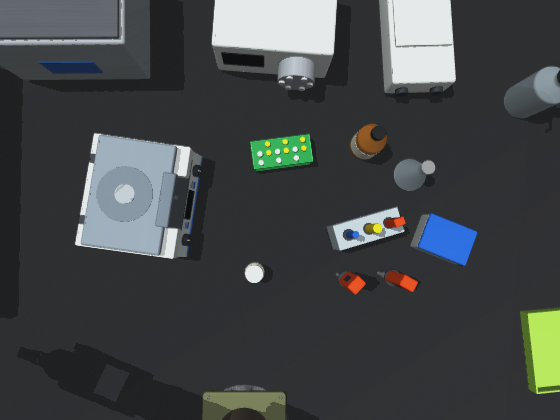

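Side view: the centrifuge is at (255,148) and the stand at (280,270), holding blue (268,240), yellow (280,252) and red (290,266) tools. Red-handled candidates in the side view are (229,238), (240,270) and (290,266). The first two stand outside the stand and look larger, so the one in the stand fits. I'll measure them and confirm in a crop.

```bash
cat > h.py <<'E'
import numpy as np, cv2, pickle
def load(n): return pickle.load(open(n+".pkl","rb"))
def proj(f,X):
    c=f["R"]@np.array(X,float)+f["t"]; return np.array([f["fx"]*c[0]/c[2]+f["cx"],f["fy"]*c[1]/c[2]+f["cy"]])
def ray(f,p):
    d=f["R"].T@np.array([(p[0]-f["cx"])/f["fx"],(p[1]-f["cy"])/f["fy"],1.]); return -f["R"].T@f["t"],d/np.linalg.norm(d)
def plane(f,p,z):
    o,d=ray(f,p); return o+d*(z-o[2])/d[2]
def tri(fa,pa,fb,pb):
    o1,d1=ray(fa,pa);o2,d2=ray(fb,pb)
    s=np.linalg.lstsq(np.c_[d1,-d2],o2-o1,rcond=None)[0]; a=o1+s[0]*d1;b=o2+s[1]*d2
    return (a+b)/2,np.linalg.norm(a-b)
def mask(f,h0,h1,smin=120,vmin=60):
    h=cv2.cvtColor(f["image"],cv2.COLOR_RGB2HSV); H=h[:,:,0].astype(int)
    m=((H>=h0)&(H<=h1)) if h0<=h1 else ((H>=h0)|(H<=h1))
    return (m&(h[:,:,1]>=smin)&(h[:,:,2]>=vmin)).astype(np.uint8)
def blobs(m,amin=15):
    n,l,s,c=cv2.connectedComponentsWithStats(m); return [(s[i].tolist(),c[i].round(1).tolist()) for i in range(1,n) if s[i,4]>=amin]
E
python3 - <<'E'
from h import *
S,T=load("side0"),load("top0")
for nm,a in {"red":(172,6),"yel":(22,33),"blue":(108,125)}.items():
    for n,f in(("side",S),("top",T)): print(nm,n,[b for b in blobs(mask(f,*a,120,70)) ])
def crop(f,x0,y0,x1,y1,k): return cv2.resize(f["image"][y0:y1,x0:x1,::-1],None,fx=k,fy=k,interpolation=cv2.INTER_CUBIC)
a=crop(S,205,210,325,315,3.3);b=crop(T,320,195,440,300,3.3)
cv2.imwrite("pics/stand.png",np.hstack([a,b]))
a=crop(T,65,125,215,265,2.6);b=crop(S,205,105,305,190,3.9)
h=max(a.shape[0],b.shape[0]); pad=lambda q:cv2.copyMakeBorder(q,0,h-q.shape[0],0,0,cv2.BORDER_CONSTANT)
cv2.imwrite("pics/cent.png",np.hstack([pad(a),pad(b)]))
E
```

```text
red side [([219, 221, 29, 68, 873], [233.5, 253.1]), ([286, 252, 11, 26, 197], [290.7, 263.9])]
red top [([384, 216, 22, 12, 107], [392.2, 222.3]), ([339, 271, 27, 24, 213], [349.8, 281.0]), ([385, 271, 33, 21, 241], [397.9, 279.0])]
yel side [([276, 240, 8, 24, 157], [279.1, 251.0])]
yel top [([300, 137, 5, 5, 19], [302.0, 139.2]), ([283, 140, 4, 5, 17], [284.5, 141.6]), ([265, 142, 5, 5, 20], [267.0, 143.9]), ([301, 146, 5, 5, 20], [303.3, 147.9]), ([284, 148, 5, 5, 18], [285.7, 150.1]), ([267, 150, 4, 5, 17], [268.5, 152.4]), ([365, 224, 17, 9, 138], [373.2, 228.0])]
blue side [([125, 0, 36, 75, 1569], [142.1, 39.3]), ([298, 0, 21, 50, 630], [310.0, 22.6]), ([0, 14, 124, 95, 7556], [54.4, 57.6]), ([275, 18, 21, 6, 70], [284.9, 20.4]), ([311, 92, 12, 17, 32], [316.7, 100.4]), ([21, 129, 14, 21, 150], [28.1, 137.9]), ([0, 216, 14, 61, 441], [4.1, 238.2]), ([265, 229, 7, 21, 102], [268.2, 237.9]), ([274, 315, 43, 57, 2177], [295.4, 343.2])]
blue top [([39, 61, 64, 12, 122], [75.7, 62.8]), ([190, 177, 10, 58, 79], [194.2, 205.3]), ([418, 213, 60, 53, 1958], [447.2, 239.0]), ([346, 231, 13, 7, 80], [352.0, 234.2])]
```

View pics/stand.png

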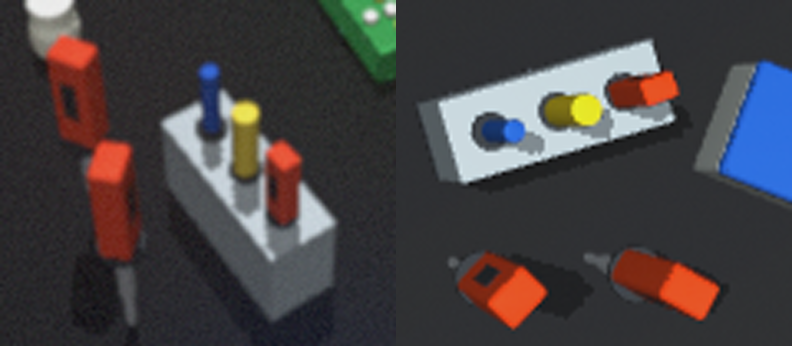

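View pics/cent.png

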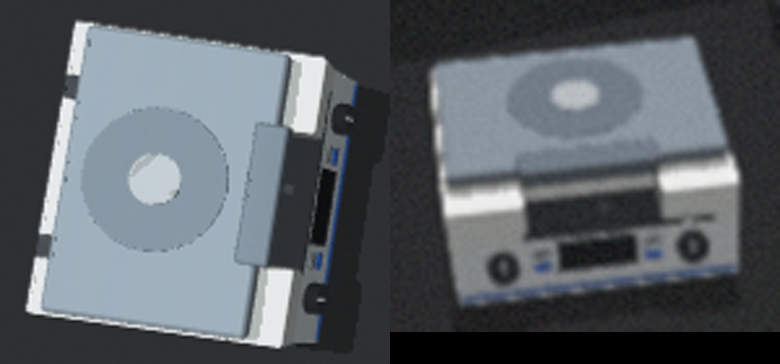

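The crop shows three red keys: two larger ones loose at left (side px 229,238 and 240,270) and the small one in the stand's end hole (290,266). The stand one is the smallest and is in the stand, so it's the key. The centrifuge's front faces world -y. Now the geometry.

```bash
python3 - <<'E'
from h import *
S,T=load("side0"),load("top0")
print("cams",-S["R"].T@S["t"],-T["R"].T@T["t"])
# stand top: light low-sat region in top view
h=cv2.cvtColor(T["image"],cv2.COLOR_RGB2HSV); m=np.zeros((420,560),np.uint8)
roi=h[200:260,320:412]; m[200:260,320:412]=((roi[:,:,2]>150)&(roi[:,:,1]<60))
c=max(cv2.findContours(m,cv2.RETR_EXTERNAL,cv2.CHAIN_APPROX_NONE)[0],key=cv2.contourArea)
c=cv2.convexHull(c)
q=np.array([plane(T,p[0],95)[:2] for p in c],np.float32); r=cv2.minAreaRect(q); print("stand top",r, cv2.boxPoints(r).tolist())
# handle tops: bright end in top view vs top of side blob
for nm,a,v in(("red",(172,6),200),("yel",(22,33),200),("blue",(108,125),190)):
    mm=mask(T,*a,120,v); mm[:200]=0; mm[260:]=0;mm[:,:320]=0;mm[:,415:]=0
    b=max(blobs(mm,8),key=lambda b:b[0][4]); p=plane(T,b[1],172 if nm=="red" else 170)
    o=dict(red=(286,252,297,278),yel=(276,240,284,264),blue=(265,229,272,250))[nm]
    print(nm,b,p.round(1))
    if nm=="red":
        cc=np.argwhere(mm)[:,::-1]; qq=np.array([plane(T,x,172)[:2] for x in cc],np.float32); print(cv2.minAreaRect(qq))
# centrifuge by crop points
top=lambda x,y:(65+(x+.5)/2.6-.5,125+(y+.5)/2.6-.5); sd=lambda x,y:(205+(x-390+.5)/3.9-.5,105+(y+.5)/3.9-.5)
for nm,p,z in(("lipR",(287,126),130),("lipL",(270,268),130),("ledgeR",(322,139),75),("ledgeL",(304,270),75),("backR",(78,22),130),("backL",(27,312),130)):
    print(nm,plane(T,top(*p),z).round(1))
for nm,p,z in(("ledge y+",(527,237),75),("ledge y-",(664,218),75),("lip y+",(524,180),130),("lip y-",(656,155),130)):
    print("side",nm,plane(S,sd(*p),z).round(1))
E
```

```text
cams [ 343.53524981 -876.97001893  938.31477858] [ 495.26183376  -43.49554578 1009.30766557]
stand top ((512.5256958007812, -287.91180419921875), (59.917816162109375, 160.38864135742188), 17.101835250854492) [[460.3086242675781, -220.0734405517578], [507.4742736816406, -373.3702697753906], [564.7427978515625, -355.75018310546875], [517.5771484375, -202.45333862304688]]Traceback (most recent call last):
  File "<stdin>", line 13, in <module>
ValueError: max() iterable argument is empty
```

```bash
python3 - <<'E'
from h import *
S,T=load("side0"),load("top0")
u=np.array([.294,-.956]); c=np.array([512.5,-287.9])
V=cv2.cvtColor(T["image"],cv2.COLOR_RGB2HSV)[:,:,2]
mm=mask(T,172,6,120,70); mm[:200]=0; mm[260:]=0
b=np.argwhere(mm); v=V[mm>0]; print("V",np.percentile(v,[5,25,50,75,95]))
t,_=cv2.threshold(v.reshape(-1,1),0,255,cv2.THRESH_OTSU); mm2=(mm>0)&(V>t)
cc=np.argwhere(mm2)[:,::-1]; qq=np.array([plane(T,x,172)[:2] for x in cc],np.float32); print(t,len(cc),cc.mean(0),qq.mean(0),cv2.minAreaRect(qq))
print("hole exp",c+50*u,"proj top",proj(T,[*(c+50*u),172]),"side handle centre",proj(S,[*(c+50*u),136]),"side handle top/bot",proj(S,[*(c+50*u),172]),proj(S,[*(c+50*u),100]))
top=lambda x,y:(65+(x+.5)/2.6-.5,125+(y+.5)/2.6-.5); sd=lambda x,y:(205+(x-390+.5)/3.9-.5,105+(y+.5)/3.9-.5)
for nm,p,z in(("lipR",(287,126),130),("lipL",(270,268),130),("ledgeR",(322,139),75),("ledgeL",(304,270),75),("backR",(78,22),130),("backL",(27,312),130)):
    print(nm,plane(T,top(*p),z).round(1))
for nm,p,z in(("ledge y+",(527,237),75),("ledge y-",(664,218),75),("lip y+",(524,180),130),("lip y-",(656,155),130)):
    print("side",nm,plane(S,sd(*p),z).round(1))
# enlarged crops
def crop(f,x0,y0,x1,y1,k): return cv2.resize(f["image"][y0:y1,x0:x1,::-1],None,fx=k,fy=k,interpolation=cv2.INTER_CUBIC)
a=crop(T,150,165,200,240,8);b=crop(S,230,140,280,190,8);d=crop(T,380,210,410,240,10)
h=600;pad=lambda q:cv2.copyMakeBorder(q,0,h-q.shape[0],0,0,cv2.BORDER_CONSTANT)
cv2.imwrite("pics/c2.png",np.hstack([pad(a),np.vstack([crop(S,230,140,280,178,7.9)[:300,:395],cv2.copyMakeBorder(d,0,0,0,95,cv2.BORDER_CONSTANT)])]))
E
```

```text
V [ 93.6 110.  112.  125.  215.7]
159.0 15 [398.2        222.93333333] [ 523.54767 -332.79523] ((526.4713134765625, -334.9984436035156), (16.343236923217773, 22.20694351196289), 19.10015869140625)
hole exp [ 527.2 -335.7] proj top [399.52732423 221.26478729] side handle centre [290.43716452 264.83990147] side handle top/bot [290.59073204 256.10725245] [290.2915086  273.12265598]
lipR [628.2 157.6 130. ]
lipL [505.9 168.5 130. ]
ledgeR [625.2 138.1  75. ]
ledgeL [505.2 151.1  75. ]
backR [714.3 338.  130. ]
backL [465.5 370.6 130. ]
side ledge y+ [502.5 148.9  75. ]
side ledge y- [624.4 137.9  75. ]
side lip y+ [506.6 158.1 130. ]
side lip y- [624.  157.8 130. ]
```

View pics/c2.png

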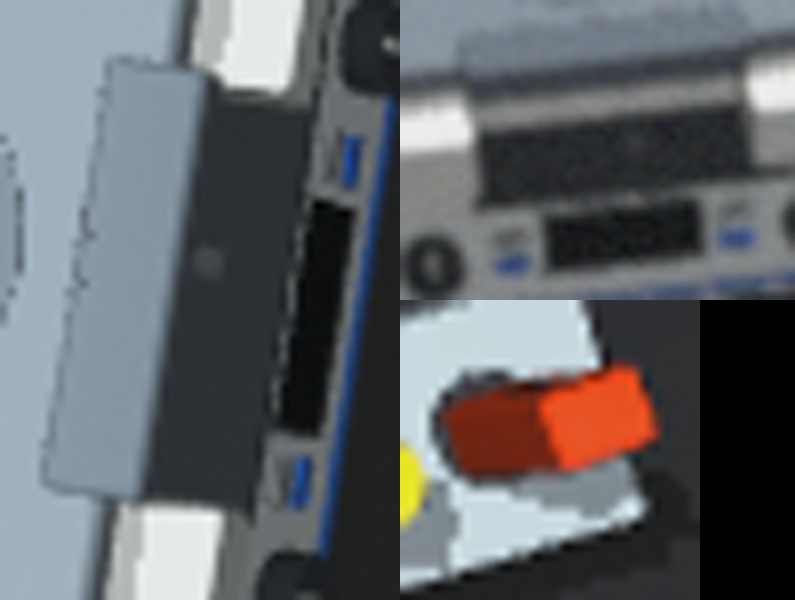

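Stand top fits 59.9×160.4 mm (expected 60×160). The key hole is at (527.2,-335.7), matching the handle's pixels in both views. The ledge front measures 120.7 mm (expected 120), and ledge_mid is about (567.5,171,75). The 24 mm side of the handle lies along the stand row, so the jaws go along (0.956,0.294). Travelling to above the key.

Request:
send_rows --targets '[[[0,0,-0.2725,0.3225,-0.952,0,-0.1],[0,0,-0.2725,0.3225,-0.952,0,-0.1],[0,0,-0.2725,0.3225,-0.952,0,-0.1],[0,0,-0.2725,0.3225,-0.952,0,-0.1],[0,0,-0.2725,0.3225,-0.952,0,-0.1],[0,0,-0.2725,0.3225,-0.952,0,-0.1],[0,0,-0.2725,0.3225,-0.952,0,-0.1],[0,0,-0.2725,0.3225,-0.952,0,-0.1]]]'

```text
time_s: 0.77
position: [269.5, 425.0, 244.7]
orientation: [-0.0, 0.253, 0.967, -0.0]
ft_force: [0.2, -0.3, 0.6]
gripper_width: 46.7
```

Request:
send_rows --targets '[[[0,0,-0.2725,0.3225,-0.952,0,-0.1],[0,0,-0.2725,0.3225,-0.952,0,-0.1],[0,0,-0.2725,0.3225,-0.952,0,-0.1],[0,0,-0.2725,0.3225,-0.952,0,-0.1],[0,0,-0.2725,0.3225,-0.952,0,-0.1],[0,0,-0.2725,0.3225,-0.952,0,-0.1],[0,0,-0.2725,0.3225,-0.952,0,-0.1],[0,0,-0.2725,0.3225,-0.952,0,-0.1]]]'

```text
time_s: 1.43
position: [333.9, 234.7, 244.9]
orientation: [-0.0, 0.344, 0.939, -0.0]
ft_force: [0.6, 0.7, 0.3]
gripper_width: 47.2
```

Request:
send_rows --targets '[[[0,0,-0.2725,0.3225,-0.952,0,-0.1],[0,0,-0.2725,0.3225,-0.952,0,-0.1],[0,0,-0.2725,0.3225,-0.952,0,-0.1],[0,0,-0.2725,0.3225,-0.952,0,-0.1],[0,0,-0.2725,0.3225,-0.952,0,-0.1],[0,0,-0.2725,0.3225,-0.952,0,-0.1],[0,0,-0.2725,0.3225,-0.952,0,-0.1],[0,0,-0.2725,0.3225,-0.952,0,-0.1]]]'

```text
time_s: 2.1
position: [398.4, 44.4, 244.9]
orientation: [-0.0, 0.432, 0.902, -0.0]
ft_force: [-0.6, 0.4, -0.2]
gripper_width: 47.1
```

Request:
send_rows --targets '[[[0,0,-0.2725,0.3225,-0.952,0,-0.1],[0,0,-0.2725,0.3225,-0.952,0,-0.1],[0,0,-0.2725,0.3225,-0.952,0,-0.1],[0,0,-0.2725,0.3225,-0.952,0,-0.1],[0,0,-0.2725,0.3225,-0.952,0,-0.1],[0,0,-0.2725,0.3225,-0.952,0,-0.1],[0,0,-0.2725,0.3225,-0.952,0,-0.1],[0,0,-0.2725,0.3225,-0.952,0,-0.1]]]'

```text
time_s: 2.77
position: [462.9, -146.0, 244.8]
orientation: [-0.0, 0.516, 0.857, -0.0]
ft_force: [0.7, 0.3, 0.7]
gripper_width: 47.3
```

Request:
send_rows --targets '[[[0,0,-0.2725,0.3225,-0.952,0,-0.1],[0,0,-0.2725,0.3225,-0.952,0,-0.1],[0,0,-0.2725,0.3225,-0.952,0,-0.1],[0,0,-0.2725,0.3225,-0.952,0,-0.1],[0,0,-0.2725,0.3225,-0.952,0,-0.1],[0,0,-0.2725,0.3225,-0.952,0,-0.1],[0,0,-0.2725,0.3225,-0.952,0,-0.1],[0,0,-0.2725,0.3225,-0.952,0,-0.1]]]'

```text
time_s: 3.43
position: [527.5, -336.2, 244.5]
orientation: [-0.001, 0.595, 0.804, 0.0]
ft_force: [0.2, 0.6, 0.2]
gripper_width: 46.9
```

Request:
send_rows --targets '[[[0,0,0,0,0,-0.76,-0.1],[0,0,0,0,0,-0.76,-0.1],[0,0,0,0,0,-0.76,-0.1],[0,0,0,0,0,-0.76,-0.1],[0,0,0,0,0,-0.76,-0.1],[0,0,0,0,0,-0.5,-0.1],[0,0,0,0,0,-0.24,-0.1],[0,0,0,0,0,0,-0.1]]]'

```text
time_s: 4.1
position: [526.5, -334.4, 129.7]
orientation: [-0.002, 0.594, 0.804, 0.0]
ft_force: [-0.1, 0.5, -0.4]
gripper_width: 46.9
```

```bash
cat > snap.py <<'E'
import sys; from rig import arm; from h import *
# snap.py name x0 y0 x1 y1 k (side) ; top crop given next
n=sys.argv[1]; ims=[]
for cam,a in zip(("side","top"),(sys.argv[2:6],sys.argv[6:10])):
    f=arm.grab_frame(cam); pickle.dump(f,open(f"{cam}_{n}.pkl","wb")); x0,y0,x1,y1=map(int,a)
    ims.append(cv2.resize(f["image"][y0:y1,x0:x1,::-1],(390,390),interpolation=cv2.INTER_CUBIC))
cv2.imwrite(f"pics/{n}.png",np.hstack(ims)); s=arm.get_state(); print(s["time_s"],s["position"],s["ft_force"],s["moment"],s["gripper_width"])
E
python3 snap.py grasp 240 200 340 300 350 170 450 270
```

```text
4.2 [ 527.84205581 -335.43561615  132.54995933] [-0.62484665  0.05384317  0.77735235] [ 0.02495124  0.02452653 -0.03794457] 46.94077533316093
```

View pics/grasp.png

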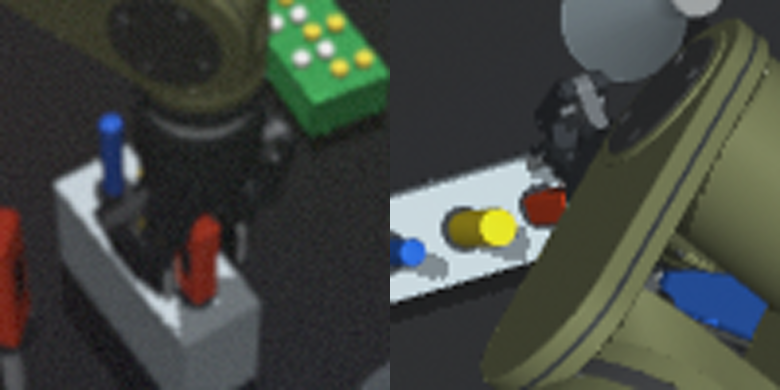

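The picture shows the fingers straddling the red handle (side px ~291,264), with the driver and scriber untouched. Closing.

Request:
send_rows --targets '[[[0,0,0,0,0,0,1],[0,0,0,0,0,0,1],[0,0,0,0,0,0,1],[0,0,0,0,0,0,1],[0,0,0,0,0,0,1],[0,0,0,0,0,0,1],[0,0,0,0,0,0,1],[0,0,0,0,0,0,1]]]'

```text
time_s: 4.87
position: [528.2, -335.7, 133.4]
orientation: [0.001, 0.594, 0.804, 0.0]
ft_force: [0.2, -0.4, 6.4]
gripper_width: 17.4
```

```bash
python3 - <<'E'
from rig import arm
s=arm.get_state(); print({k:v for k,v in s.items() if k!="qd"})
E
```

```text
{'time_s': 4.8667, 'joints': array([-6.51939686e-01,  1.62520201e-01,  1.80271950e+00,  4.90802378e-05,
        1.17396187e+00, -9.50691582e-01]), 'joint_torque': array([-1.02786364e-01, -3.79528499e+01, -3.10802221e+01, -4.01553127e-02,
       -1.32310032e-01,  1.33635607e-03]), 'position': array([ 528.19502983, -335.71115434,  133.38429999]), 'orientation': array([1.19574741e-03, 5.94007345e-01, 8.04458728e-01, 3.61239428e-06]), 'ft_force': array([ 0.21933278, -0.39748776,  6.44894115]), 'moment': array([ 0.10114777,  0.04237582, -0.01033048]), 'gripper_width': 17.378799582875352}
```

Width 17.4, so the key is gripped. Lift it, then travel, yaw and lean.

Request:
send_rows --targets '[[[0,0,0,0,0,0.5,1],[0,0,0,0,0,0.9,1],[0,0,0,0,0,1,1],[0,0,0,0,0,1,1],[0,0,0,0,0,1,1],[0,0,0,0,0,1,1],[0,0,0,0,0,1,1],[0,0,0,0,0,0.6,1]]]'

```text
time_s: 5.53
position: [527.8, -335.4, 310.2]
orientation: [0.002, 0.594, 0.804, -0.0]
ft_force: [0.1, 0.7, -1.0]
gripper_width: 17.6
```

Request:
send_rows --targets '[[[0,0,-0.585,-0.016,0.683,0,1],[0,0,-0.585,-0.016,0.683,0,1],[0,0,-0.585,-0.016,0.683,0,1],[0,0,-0.585,-0.016,0.683,0,1],[0,0,-0.585,-0.016,0.683,0,1],[0,0,-0.585,-0.016,0.683,0,1],[0,0,-0.585,-0.016,0.683,0,1],[0,0,-0.585,-0.016,0.683,0,1]]]'

```text
time_s: 6.2
position: [523.7, -197.6, 306.1]
orientation: [-0.001, 0.746, 0.666, -0.0]
ft_force: [1.5, 0.2, -1.4]
gripper_width: 16.9
```

Request:
send_rows --targets '[[[0.435,-0.048,0,-0.016,0.683,0,1],[0.435,-0.048,0,-0.016,0.683,0,1],[0.435,-0.048,0,-0.016,0.683,0,1],[0.435,-0.048,0,-0.016,0.683,0,1],[0.435,-0.048,0,-0.016,0.683,0,1],[0.435,-0.048,0,-0.016,0.683,0,1],[0.435,-0.048,0,-0.016,0.683,0,1],[0.435,-0.048,0,-0.016,0.683,0,1]]]'

```text
time_s: 6.87
position: [520.6, -61.1, 306.3]
orientation: [-0.103, 0.736, 0.659, 0.114]
ft_force: [0.1, 0.0, -1.0]
gripper_width: 17.4
```

Request:
send_rows --targets '[[[0.435,-0.048,0,-0.016,0.683,-0.4,1],[0.435,-0.048,0,-0.016,0.683,-0.4,1],[0.435,-0.048,0,-0.016,0.683,-0.4,1],[0.435,-0.048,0,-0.016,0.683,-0.4,1],[0.435,-0.048,0,-0.016,0.683,-0.4,1],[0.435,-0.048,0,-0.016,0.683,-0.4,1],[0.435,-0.048,0,-0.016,0.683,-0.4,1],[0.435,-0.048,0,-0.016,0.683,-0.4,1]]]'

```text
time_s: 7.53
position: [517.3, 75.4, 225.8]
orientation: [-0.202, 0.71, 0.636, 0.224]
ft_force: [0.4, 0.3, -1.6]
gripper_width: 17.5
```

```bash
python3 snap.py appr 200 90 320 210 130 160 230 260; python3 - <<'E'
from rig import arm
from h import *
from scipy.spatial.transform import Rotation as R
s=arm.get_state(); q=s["orientation"]; M=R.from_quat([q[1],q[2],q[3],q[0]]).as_matrix(); print(M.round(3))
tip=s["position"]+117*M[:,2]; print("tip",tip, s["joints"])
for c,a in(("side",(200,90,390/120)),("top",(130,160,3.9))):
    f=load(c+"_appr"); p=proj(f,tip); print(c,p,((p[0]-a[0])*a[2],(p[1]-a[1])*a[2]))
E
```

```text
7.6333 [515.4644694   75.86353792 223.26526741] [ 0.06846027 -0.69657929 -1.94762701] [-0.42445265  0.06897729 -0.00374962] 17.51197998358898
[[ 0.092  0.994  0.056]
 [ 0.814 -0.107  0.571]
 [ 0.574 -0.007 -0.819]]
tip [522.0470224  142.7082373  127.46622691] [-0.25191338 -0.14462966  2.03610858  0.61403415  1.3952386  -0.297936  ]
side [244.62312133 153.26495566] (np.float64(145.02514432707585), np.float64(205.61110589817912))
top [180.69176718 220.71008971] (np.float64(197.69789201428813), np.float64(236.7693498589932))
```

View pics/appr.png

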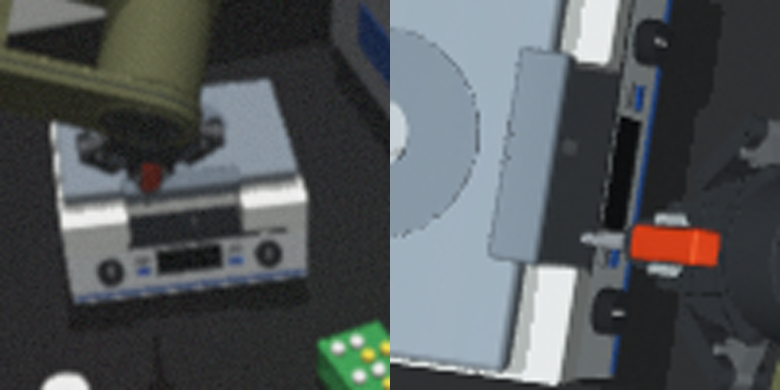

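The top view shows the tip at crop (192,239) against a predicted (198,237), i.e. within 3 mm and in front of the recess. Moving in along the key axis, set back about 4 mm.

Request:
send_rows --targets '[[[0,0,0,0.025,0.117,-0.197,1],[0,0,0,0.025,0.117,-0.197,1],[0,0,0,0.025,0.117,-0.197,1],[0,0,0,0.025,0.117,-0.197,1],[0,0,0,0.025,0.117,-0.197,1],[0,0,0,0.025,0.117,-0.197,1],[0,0,0,0.025,0.117,-0.197,1],[0,0,0,0.025,0.117,-0.197,1]]]'

```text
time_s: 8.3
position: [522.9, 98.3, 186.9]
orientation: [-0.201, 0.71, 0.636, 0.224]
ft_force: [-0.3, -0.9, -0.4]
gripper_width: 16.9
```

```bash
cat > st.py <<'E'
from rig import arm
from h import *
from scipy.spatial.transform import Rotation as R
s=arm.get_state(); q=s["orientation"]; M=R.from_quat([q[1],q[2],q[3],q[0]]).as_matrix()
tip=s["position"]+117*M[:,2]; v=tip-np.array([567.5,171,75]); ax=np.array([.110,.994,0]); ay=np.array([-.994,.11,0])
F=s["ft_force"]; print("t",round(s["time_s"],2),"pos",s["position"].round(1),"cent xyz",[round(float(x),1) for x in(v@ax,v@ay,v[2])],"F cent",[round(float(x),2) for x in(F@ax,F@ay,F[2])],"M",s["moment"].round(3),"lean",np.degrees(np.arccos(-M[2,2])).round(1))
E
python3 st.py; python3 snap.py down 220 110 280 170 150 170 210 230
```

```text
t 8.3 pos [522.9  98.3 186.9] cent xyz [-10.1, 36.3, 16.1] F cent [-0.93, 0.22, -0.37] M [-0.398  0.041 -0.038] lean 35.0
8.4 [522.26655271  98.508652   186.19294139] [ 0.21291516 -0.9869376  -1.29532486] [-0.38556806  0.06610913  0.05676939] 17.355319774328734
```

View pics/down.png

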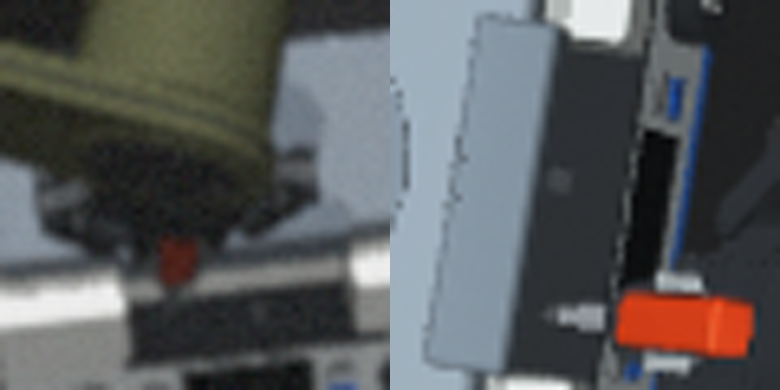

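```bash
python3 - <<'E'
from h import *
T=load("top_down")
tip=np.array([522.6,98.4,186.5])+117*np.array([.058,.571,-.819]); p=proj(T,tip); print(p,"obs 174.1 218.4", plane(T,(174.1,218.4),tip[2])-tip)
E
```

```text
[174.3746611  217.92902364] obs 174.1 218.4 [-1.10494411e+00  6.00368986e-01  1.42108547e-14]
```

Request:
send_rows --targets '[[[0,0,0,0.006,0.057,-0.082,1],[0,0,0,0.006,0.057,-0.082,1],[0,0,0,0.006,0.057,-0.082,1],[0,0,0,0.006,0.057,-0.082,1],[0,0,0,0.006,0.057,-0.082,1],[0,0,0,0.006,0.057,-0.082,1],[0,0,0,0.006,0.057,-0.082,1],[0,0,0,0,0,0,1]]]'

```text
time_s: 9.07
position: [523.6, 108.3, 172.5]
orientation: [-0.201, 0.71, 0.636, 0.224]
ft_force: [-0.4, -0.0, -1.1]
gripper_width: 17.5
```

```bash
python3 st.py
```

```text
t 9.07 pos [523.6 108.3 172.5] cent xyz [-0.1, 36.8, 1.7] F cent [-0.06, 0.35, -1.09] M [-0.424  0.039 -0.072] lean 35.0
```

Request:
send_rows --targets '[[[0,0,0,0.0025,0.023,-0.033,1],[0,0,0,0.0025,0.023,-0.033,1],[0,0,0,0.0025,0.023,-0.033,1],[0,0,0,0.0025,0.023,-0.033,1],[0,0,0,0.0025,0.023,-0.033,1],[0,0,0,0.0025,0.023,-0.033,1],[0,0,0,0.0025,0.023,-0.033,1],[0,0,0,0,0,0,1]]]'

```text
time_s: 9.73
position: [524.5, 112.0, 167.4]
orientation: [-0.201, 0.71, 0.636, 0.224]
ft_force: [-0.5, -2.0, 1.9]
gripper_width: 17.4
```

```bash
python3 st.py
```

```text
t 9.73 pos [524.5 112.  167.4] cent xyz [3.8, 36.2, -3.4] F cent [-2.0, 0.24, 1.87] M [-0.396  0.133  0.108] lean 35.0
```

Contact is felt (Fz +3 N, about 5 mm of compression). Sliding along the ledge in 5 mm steps, watching the force.

Request:
send_rows --targets '[[[0,0,0,0.025,-0.0027,0,1],[0,0,0,0.025,-0.0027,0,1],[0,0,0,0.025,-0.0027,0,1],[0,0,0,0.025,-0.0027,0,1],[0,0,0,0.025,-0.0027,0,1],[0,0,0,0.025,-0.0027,0,1],[0,0,0,0.025,-0.0027,0,1],[0,0,0,0.025,-0.0027,0,1]]]'

```text
time_s: 10.4
position: [529.4, 111.7, 167.4]
orientation: [-0.201, 0.71, 0.636, 0.224]
ft_force: [-2.4, -0.4, 2.0]
gripper_width: 17.0
```

Request:
send_rows --targets '[[[0,0,0,0.025,-0.0027,0,1],[0,0,0,0.025,-0.0027,0,1],[0,0,0,0.025,-0.0027,0,1],[0,0,0,0.025,-0.0027,0,1],[0,0,0,0.025,-0.0027,0,1],[0,0,0,0.025,-0.0027,0,1],[0,0,0,0.025,-0.0027,0,1],[0,0,0,0.025,-0.0027,0,1]]]'

```text
time_s: 11.07
position: [534.4, 110.9, 167.3]
orientation: [-0.201, 0.71, 0.636, 0.224]
ft_force: [-2.1, 0.5, 3.3]
gripper_width: 17.4
```

Request:
send_rows --targets '[[[0,0,0,0.025,-0.0027,0,1],[0,0,0,0.025,-0.0027,0,1],[0,0,0,0.025,-0.0027,0,1],[0,0,0,0.025,-0.0027,0,1],[0,0,0,0.025,-0.0027,0,1],[0,0,0,0.025,-0.0027,0,1],[0,0,0,0.025,-0.0027,0,1],[0,0,0,0.025,-0.0027,0,1]]]'

```text
time_s: 11.73
position: [539.4, 110.4, 167.3]
orientation: [-0.201, 0.71, 0.636, 0.224]
ft_force: [-2.8, 0.6, 2.5]
gripper_width: 17.3
```

Request:
send_rows --targets '[[[0,0,0,0.025,-0.0027,0,1],[0,0,0,0.025,-0.0027,0,1],[0,0,0,0.025,-0.0027,0,1],[0,0,0,0.025,-0.0027,0,1],[0,0,0,0.025,-0.0027,0,1],[0,0,0,0.025,-0.0027,0,1],[0,0,0,0.025,-0.0027,0,1],[0,0,0,0.025,-0.0027,0,1]]]'

```text
time_s: 12.4
position: [544.4, 109.9, 167.3]
orientation: [-0.201, 0.71, 0.636, 0.224]
ft_force: [-2.4, 0.3, 3.5]
gripper_width: 17.2
```

Request:
send_rows --targets '[[[0,0,0,0.025,-0.0027,0,1],[0,0,0,0.025,-0.0027,0,1],[0,0,0,0.025,-0.0027,0,1],[0,0,0,0.025,-0.0027,0,1],[0,0,0,0.025,-0.0027,0,1],[0,0,0,0.025,-0.0027,0,1],[0,0,0,0.025,-0.0027,0,1],[0,0,0,0.025,-0.0027,0,1]]]'

```text
time_s: 13.07
position: [549.4, 109.3, 167.3]
orientation: [-0.201, 0.71, 0.636, 0.224]
ft_force: [-2.2, -0.4, 2.6]
gripper_width: 17.4
```

Request:
send_rows --targets '[[[0,0,0,0.025,-0.0027,0,1],[0,0,0,0.025,-0.0027,0,1],[0,0,0,0.025,-0.0027,0,1],[0,0,0,0.025,-0.0027,0,1],[0,0,0,0.025,-0.0027,0,1],[0,0,0,0.025,-0.0027,0,1],[0,0,0,0.025,-0.0027,0,1],[0,0,0,0.025,-0.0027,0,1]]]'

```text
time_s: 13.73
position: [554.4, 108.8, 167.3]
orientation: [-0.201, 0.71, 0.636, 0.224]
ft_force: [-1.5, 0.7, 2.3]
gripper_width: 17.3
```

Request:
send_rows --targets '[[[0,0,0,0.025,-0.0027,0,1],[0,0,0,0.025,-0.0027,0,1],[0,0,0,0.025,-0.0027,0,1],[0,0,0,0.025,-0.0027,0,1],[0,0,0,0.025,-0.0027,0,1],[0,0,0,0.025,-0.0027,0,1],[0,0,0,0.025,-0.0027,0,1],[0,0,0,0.025,-0.0027,0,1]]]'

```text
time_s: 14.4
position: [559.5, 108.2, 167.3]
orientation: [-0.201, 0.71, 0.636, 0.224]
ft_force: [-2.0, 0.6, 3.0]
gripper_width: 17.4
```

Request:
send_rows --targets '[[[0,0,0,0.025,-0.0027,0,1],[0,0,0,0.025,-0.0027,0,1],[0,0,0,0.025,-0.0027,0,1],[0,0,0,0.025,-0.0027,0,1],[0,0,0,0.025,-0.0027,0,1],[0,0,0,0.025,-0.0027,0,1],[0,0,0,0.025,-0.0027,0,1],[0,0,0,0.025,-0.0027,0,1]]]'

```text
time_s: 15.07
position: [564.4, 107.7, 167.3]
orientation: [-0.201, 0.71, 0.636, 0.224]
ft_force: [-2.5, 0.8, 2.6]
gripper_width: 17.3
```

Request:
send_rows --targets '[[[0,0,0,0.025,-0.0027,0,1],[0,0,0,0.025,-0.0027,0,1],[0,0,0,0.025,-0.0027,0,1],[0,0,0,0.025,-0.0027,0,1],[0,0,0,0.025,-0.0027,0,1],[0,0,0,0.025,-0.0027,0,1],[0,0,0,0.025,-0.0027,0,1],[0,0,0,0.025,-0.0027,0,1]]]'

```text
time_s: 15.73
position: [570.3, 106.6, 167.3]
orientation: [-0.199, 0.711, 0.636, 0.225]
ft_force: [1.7, 0.7, -2.6]
gripper_width: 17.6
```

Fz fell and the lateral force changed, so the tip seems to have dropped. Checking.

Request:
send_rows --targets '[[[0,0,0,0,0,0,1],[0,0,0,0,0,0,1],[0,0,0,0,0,0,1],[0,0,0,0,0,0,1],[0,0,0,0,0,0,1],[0,0,0,0,0,0,1],[0,0,0,0,0,0,1],[0,0,0,0,0,0,1]]]'

```text
time_s: 16.4
position: [569.8, 106.9, 167.4]
orientation: [-0.2, 0.71, 0.636, 0.224]
ft_force: [5.6, -1.5, -1.6]
gripper_width: 17.2
```

```bash
python3 st.py
```

```text
t 16.4 pos [569.8 106.9 167.4] cent xyz [3.6, -9.5, -3.5] F cent [-0.89, -5.69, -1.61] M [-0.784 -1.053 -0.805] lean 35.0
```

Request:
send_rows --targets '[[[0,0,0,0.025,-0.0027,0,1],[0,0,0,0.025,-0.0027,0,1],[0,0,0,0,0,0,1],[0,0,0,0,0,0,1],[0,0,0,0,0,0,1],[0,0,0,0,0,0,1],[0,0,0,0,0,0,1],[0,0,0,0,0,0,1]]]'

```text
time_s: 17.07
position: [570.5, 107.0, 167.2]
orientation: [-0.201, 0.71, 0.636, 0.224]
ft_force: [3.3, -1.8, -1.5]
gripper_width: 17.6
```

```bash
python3 st.py
```

```text
t 17.07 pos [570.5 107.  167.2] cent xyz [3.9, -9.9, -3.6] F cent [-1.38, -3.52, -1.53] M [-0.872 -0.606 -0.479] lean 35.0
```

Request:
send_rows --targets '[[[0,0,0,0.025,-0.0027,0,1],[0,0,0,0.025,-0.0027,0,1],[0,0,0,0.025,-0.0027,0,1],[0,0,0,0.025,-0.0027,0,1],[0,0,0,0.025,-0.0027,0,1],[0,0,0,0,0,0,1],[0,0,0,0,0,0,1],[0,0,0,0,0,0,1]]]'

```text
time_s: 17.73
position: [573.5, 106.8, 167.1]
orientation: [-0.201, 0.71, 0.636, 0.224]
ft_force: [-0.4, -0.2, -1.3]
gripper_width: 16.9
```

```bash
python3 st.py
```

```text
t 17.73 pos [573.5 106.8 167.1] cent xyz [4.0, -12.9, -3.7] F cent [-0.26, 0.42, -1.25] M [-0.388  0.013 -0.009] lean 35.0
```

The tip is free in the slot: forces are back to baseline. Pressing along the key axis.

Request:
send_rows --targets '[[[0,0,0,0.003,0.0285,-0.041,1],[0,0,0,0.003,0.0285,-0.041,1],[0,0,0,0.003,0.0285,-0.041,1],[0,0,0,0.003,0.0285,-0.041,1],[0,0,0,0.003,0.0285,-0.041,1],[0,0,0,0.003,0.0285,-0.041,1],[0,0,0,0.003,0.0285,-0.041,1],[0,0,0,0.003,0.0285,-0.041,1]]]'

```text
time_s: 18.4
position: [574.5, 112.3, 159.3]
orientation: [-0.201, 0.71, 0.636, 0.224]
ft_force: [-0.9, -2.5, 1.5]
gripper_width: 17.5
```

```bash
python3 st.py
```

```text
t 18.4 pos [574.5 112.3 159.3] cent xyz [9.6, -13.5, -11.5] F cent [-2.55, 0.61, 1.47] M [-0.368  0.265  0.124] lean 35.0
```

Request:
send_rows --targets '[[[0,0,0,0.003,0.0228,-0.0328,1],[0,0,0,0.003,0.0228,-0.0328,1],[0,0,0,0.003,0.0228,-0.0328,1],[0,0,0,0.003,0.0228,-0.0328,1],[0,0,0,0.003,0.0228,-0.0328,1],[0,0,0,0.003,0.0228,-0.0328,1],[0,0,0,0.003,0.0228,-0.0328,1],[0,0,0,0.003,0.0228,-0.0328,1]]]'

```text
time_s: 19.07
position: [575.7, 116.6, 153.9]
orientation: [-0.2, 0.71, 0.637, 0.225]
ft_force: [-3.3, -6.0, 9.2]
gripper_width: 17.2
```

```bash
python3 st.py
```

```text
t 19.07 pos [575.7 116.6 153.9] cent xyz [13.9, -14.2, -16.9] F cent [-6.31, 2.61, 9.24] M [-0.287  0.502  0.386] lean 35.0
```

Request:
send_rows --targets '[[[0,0,0,0,0.02,-0.0328,1],[0,0,0,0,0.02,-0.0328,1],[0,0,0,0,0.02,-0.0328,1],[0,0,0,0,0.02,-0.0328,1],[0,0,0,0,0.02,-0.0328,1],[0,0,0,0,0.02,-0.0328,1],[0,0,0,0,0.0,0,1],[0,0,0,0,0,0,1]]]'

```text
time_s: 19.73
position: [575.9, 119.7, 149.5]
orientation: [-0.2, 0.71, 0.637, 0.225]
ft_force: [-2.7, -4.4, 9.0]
gripper_width: 17.2
```

```bash
python3 st.py; python3 snap.py press 210 100 310 200 60 120 220 280
```

```text
t 19.73 pos [575.9 119.7 149.5] cent xyz [17.1, -14.2, -21.3] F cent [-4.68, 2.19, 9.0] M [-0.02   0.369  0.351] lean 35.1
19.8333 [575.9165943  119.68726995 149.51560793] [-3.68076997 -5.64830914  8.61812579] [-0.09326832  0.41764613  0.27892281] 17.019762826539825
```

View pics/press.png

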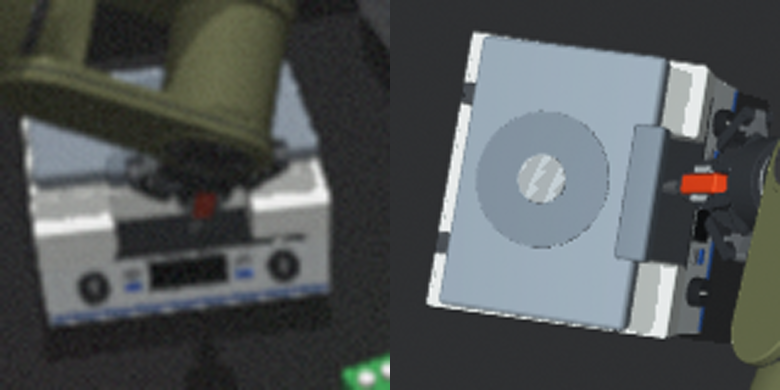

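The catch is moving at a steady ~9–10 N. Going on gently.

Request:
send_rows --targets '[[[0,0,0,0,0.014,-0.025,1],[0,0,0,0,0.014,-0.025,1],[0,0,0,0,0.014,-0.025,1],[0,0,0,0,0.014,-0.025,1],[0,0,0,0,0.014,-0.025,1],[0,0,0,0,0,0,1],[0,0,0,0,0,0,1],[0,0,0,0,0,0,1]]]'

```text
time_s: 20.5
position: [576.2, 121.1, 147.2]
orientation: [-0.2, 0.71, 0.637, 0.225]
ft_force: [-4.4, -8.4, 13.3]
gripper_width: 17.3
```

```bash
python3 st.py
```

```text
t 20.5 pos [576.2 121.1 147.2] cent xyz [18.5, -14.4, -23.6] F cent [-8.85, 3.42, 13.33] M [-0.066  0.679  0.49 ] lean 35.0
```

```bash
cat > lip.py <<'E'
from rig import arm
from h import *
f=arm.grab_frame("top"); pickle.dump(f,open("top_lip.pkl","wb"))
for n in("top0","top_press","top_lip"):
    g=cv2.cvtColor(load(n)["image"],cv2.COLOR_RGB2GRAY).astype(float); o=[]
    for r in(205,210,215,220):  # lip front edge: light->dark, subpixel
        row=g[r,150:185]; k=np.argmax(row<80); o.append(round(float(150+k-1+(row[k-1]-80)/(row[k-1]-row[k]+1e-9)),1))
    print(n,o)
E
python3 lip.py
```

```text
top0 [170.6, 169.9, 169.1, 168.3]
top_press [167.5, 166.6, 165.9, 165.2]
top_lip [166.1, 165.3, 164.5, 163.6]
```

Request:
send_rows --targets '[[[0,0,0,0,0.014,-0.025,1],[0,0,0,0,0.014,-0.025,1],[0,0,0,0,0,0,1],[0,0,0,0,0,0,1],[0,0,0,0,0,0,1],[0,0,0,0,0,0,1],[0,0,0,0,0,0,1],[0,0,0,0,0,0,1]]]'

```text
time_s: 21.22
position: [576.4, 121.4, 147.0]
orientation: [-0.2, 0.71, 0.637, 0.225]
ft_force: [-6.6, -10.8, 16.6]
gripper_width: 16.9
```

```bash
python3 st.py; python3 lip.py
```

```text
t 21.22 pos [576.4 121.4 147. ] cent xyz [18.8, -14.6, -23.8] F cent [-11.43, 5.36, 16.63] M [-0.144  1.062  0.754] lean 35.0
top0 [170.6, 169.9, 169.1, 168.3]
top_press [167.5, 166.6, 165.9, 165.2]
top_lip [166.1, 165.3, 164.5, 163.6]
```

Hard stop: the force rises with no further travel and the lid image is unchanged, so the lid is fully ajar. Withdrawing and returning to above the hole.

Request:
send_rows --targets '[[[0,0,0,-0.012,-0.114,0.164,1],[0,0,0,-0.012,-0.114,0.164,1],[0,0,0,-0.025,-0.228,0.328,1],[0,0,0,-0.025,-0.228,0.328,1],[0,0,0,-0.025,-0.228,0.328,1],[0,0,0,-0.025,-0.228,0.328,1],[0,0,0,-0.025,-0.228,0.328,1],[0,0,0,-0.025,-0.228,0.328,1]]]'

```text
time_s: 21.93
position: [570.4, 81.9, 201.2]
orientation: [-0.201, 0.71, 0.636, 0.224]
ft_force: [-0.1, 0.8, -0.9]
gripper_width: 16.9
```

Request:
send_rows --targets '[[[-0.435,0.048,0,-0.074,-0.695,0.515,1],[-0.435,0.048,0,-0.074,-0.695,0.515,1],[-0.435,0.048,0,-0.074,-0.695,0.515,1],[-0.435,0.048,0,-0.074,-0.695,0.515,1],[-0.435,0.048,0,-0.074,-0.695,0.515,1],[-0.435,0.048,0,-0.074,-0.695,0.515,1],[-0.435,0.048,0,-0.074,-0.695,0.515,1],[-0.435,0.048,0,-0.074,-0.695,0.515,1]]]'

```text
time_s: 22.6
position: [555.4, -57.7, 304.9]
orientation: [-0.101, 0.736, 0.659, 0.113]
ft_force: [-0.9, 0.0, -1.5]
gripper_width: 17.3
```

Request:
send_rows --targets '[[[-0.435,0.048,0,-0.074,-0.695,0,1],[-0.435,0.048,0,-0.074,-0.695,0,1],[-0.435,0.048,0,-0.074,-0.695,0,1],[-0.435,0.048,0,-0.074,-0.695,0,1],[-0.435,0.048,0,-0.074,-0.695,0,1],[-0.435,0.048,0,-0.074,-0.695,0,1],[-0.435,0.048,0,-0.074,-0.695,0,1],[-0.435,0.048,0,-0.074,-0.695,0,1]]]'

```text
time_s: 23.27
position: [540.6, -196.6, 304.1]
orientation: [0.0, 0.745, 0.667, -0.001]
ft_force: [0.4, -0.5, -0.3]
gripper_width: 17.2
```

Request:
send_rows --targets '[[[0,0,0.585,-0.074,-0.695,0,1],[0,0,0.585,-0.074,-0.695,0,1],[0,0,0.585,-0.074,-0.695,0,1],[0,0,0.585,-0.074,-0.695,0,1],[0,0,0.585,-0.074,-0.695,0,1],[0,0,0.585,-0.074,-0.695,0,1],[0,0,0.585,-0.074,-0.695,0,1],[0,0,0.585,-0.074,-0.695,0,1]]]'

```text
time_s: 23.93
position: [525.7, -335.5, 304.0]
orientation: [-0.0, 0.593, 0.805, 0.0]
ft_force: [-0.1, 0.2, -2.0]
gripper_width: 17.1
```

Request:
send_rows --targets '[[[0,0,0,0,0,0,1],[0,0,0,0,0,0,1],[0,0,0,0,0,0,1],[0,0,0,0,0,0,1],[0,0,0,0,0,0,1],[0,0,0,0,0,0,1],[0,0,0,0,0,0,1],[0,0,0,0,0,0,1]]]'

```text
time_s: 24.6
position: [526.3, -334.1, 303.7]
orientation: [0.0, 0.594, 0.805, 0.0]
ft_force: [-0.4, 0.7, -2.2]
gripper_width: 17.4
```

```bash
cat > m.py <<'E'
from rig import arm
from h import *
from scipy.spatial.transform import Rotation as R
s=arm.get_state(); q=s["orientation"]; M=R.from_quat([q[1],q[2],q[3],q[0]]).as_matrix(); tip=s["position"]+117*M[:,2]
print(M.round(3).tolist(),s["time_s"],s["position"],s["ft_force"],"tip",tip,"proj",[proj(load(c+"0"),tip).round(1) for c in("side","top")])
E
python3 m.py; python3 snap.py ret 240 180 340 280 350 170 450 270
```

```text
[[-0.295, 0.956, 0.0], [0.956, 0.295, 0.0], [0.0, 0.0, -1.0]] 24.6 [ 526.3002503  -334.1353616   303.70138083] [-0.3674756   0.65417546 -2.19707227] tip [ 526.30560033 -334.133417    186.70138097] proj [array([290.1, 252. ]), array([401.2, 221.4])]
24.7 [ 526.25077602 -334.30083525  303.64358087] [-0.47840009 -0.20537194 -1.10748848] [-0.01022766 -0.03070288 -0.05415515] 17.33311813823096
```

View pics/ret.png

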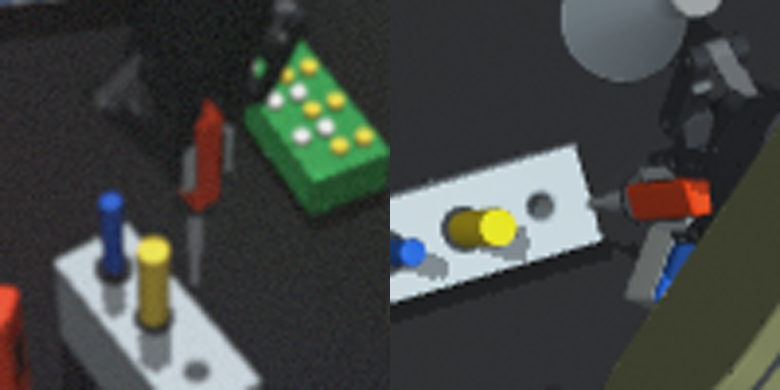

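```bash
python3 - <<'E'
from h import *
S,T=load("side_ret"),load("top_ret")
ps=lambda x,y:(240+(x+.5)/3.9-.5,180+(y+.5)/3.9-.5); pt=lambda x,y:(350+(x-390+.5)/3.9-.5,170+(y+.5)/3.9-.5)
print("hole",plane(S,ps(196,371),95),plane(T,pt(540,206),95),proj(T,[527.2,-335.7,95]))
print("tip",tri(S,ps(194,285),T,pt(590,203)))
for n,f in(("side",S),("top",T)):
    b=max((b for b in blobs(mask(f,172,6,120,70)) if (abs(b[1][0]-292)<8 and b[1][1]<240 if n=="side" else b[1][1]<240)),key=lambda b:b[0][4]); print(n,b,"pred centre",proj(f,[526.3,-334.2,308]),"top,bot",proj(f,[526.3,-334.2,344]),proj(f,[526.3,-334.2,272]))
E
```

```text
hole [ 525.77027966 -336.90436401   95.        ] [ 526.8979433 -335.2813978   95.       ] [388.26543149 222.3235133 ]
tip (array([ 525.20716411, -334.15636216,  184.52109063]), np.float64(1.3871479795955641))
side ([287, 206, 10, 28, 165], [292.8, 219.9]) pred centre [290.64773615 217.94999158] top,bot [290.83058758 206.46356108] [290.47561684 228.76224792]
top ([411, 215, 22, 12, 175], [420.7, 220.5]) pred centre [424.5441538  219.31831714] top,bot [433.07511684 218.5378665 ] [416.83280481 220.02378583]
```

Request:
send_rows --targets '[[[0,0,0,0.03,-0.07,-0.4,1],[0,0,0,0,0,-0.8,1],[0,0,0,0,0,-0.8,1],[0,0,0,0,0,-0.8,1],[0,0,0,0,0,-0.8,1],[0,0,0,0,0,-0.8,1],[0,0,0,0,0,-0.8,1],[0,0,0,0,0,-0.6,1]]]'

```text
time_s: 25.37
position: [526.0, -335.7, 155.6]
orientation: [-0.001, 0.594, 0.804, -0.0]
ft_force: [-0.4, 0.8, -0.8]
gripper_width: 17.4
```

```bash
python3 m.py
```

```text
[[-0.294, 0.956, -0.002], [0.956, 0.294, 0.002], [0.002, -0.002, -1.0]] 25.3667 [ 526.04086482 -335.68355408  155.62334531] [-0.37125246  0.81347894 -0.75832756] tip [ 525.77033202 -335.48565763   38.62382544] proj [array([289.5, 286.4]), array([381.1, 223.6])]
```

Inserted freely with no contact force. Now the last ~22 mm.

Request:
send_rows --targets '[[[0,0,0,0,0,-0.2,1],[0,0,0,0,0,-0.2,1],[0,0,0,0,0,-0.16,1],[0,0,0,0,0,-0.08,1],[0,0,0,0,0,-0.06,1],[0,0,0,0,0,-0.06,1],[0,0,0,0,0,0,1],[0,0,0,0,0,0,1]]]'

```text
time_s: 26.03
position: [527.2, -336.4, 140.2]
orientation: [0.0, 0.594, 0.804, 0.0]
ft_force: [0.4, 1.0, -0.8]
gripper_width: 17.0
```

```bash
python3 m.py
```

```text
[[-0.294, 0.956, 0.001], [0.956, 0.294, -0.0], [-0.001, 0.0, -1.0]] 26.0333 [ 527.15684703 -336.38065074  140.15227307] [ 0.39522897  1.04492186 -0.77998663] tip [ 527.2341399  -336.43764832   23.15231248] proj [array([290.1, 289.7]), array([379.6, 223.2])]
```

Request:
send_rows --targets '[[[0,0,0,0,0,-0.04,1],[0,0,0,0,0,-0.04,1],[0,0,0,0,0,-0.04,1],[0,0,0,0,0,-0.04,1],[0,0,0,0,0,-0.04,1],[0,0,0,0,0,0,1],[0,0,0,0,0,0,1],[0,0,0,0,0,0,1]]]'

```text
time_s: 26.7
position: [527.0, -336.3, 134.6]
orientation: [-0.0, 0.594, 0.804, -0.0]
ft_force: [0.5, 0.0, -1.3]
gripper_width: 17.2
```

```bash
python3 m.py
```

```text
[[-0.294, 0.956, -0.0], [0.956, 0.294, -0.0], [-0.0, -0.0, -1.0]] 26.7 [ 526.95297804 -336.26701638  134.62416366] [ 0.45541902  0.02476525 -1.32824305] tip [ 526.95129934 -336.26803575   17.62416368] proj [array([290. , 290.8]), array([378.9, 223.3])]
```

Request:
send_rows --targets '[[[0,0,0,0,0,-0.03,1],[0,0,0,0,0,-0.03,1],[0,0,0,0,0,-0.03,1],[0,0,0,0,0,-0.03,1],[0,0,0,0,0,0,1],[0,0,0,0,0,0,1],[0,0,0,0,0,0,1],[0,0,0,0,0,0,1]]]'

```text
time_s: 27.37
position: [527.1, -336.4, 133.4]
orientation: [0.0, 0.594, 0.805, -0.0]
ft_force: [-3.0, 2.6, 7.8]
gripper_width: 17.5
```

```bash
python3 m.py
```

```text
[[-0.294, 0.956, 0.0], [0.956, 0.294, -0.0], [-0.0, 0.0, -1.0]] 27.3667 [ 527.09941511 -336.37803311  133.40468072] [-2.98582053  2.63351979  7.845528  ] tip [ 527.11919477 -336.41467077   16.40468813] proj [array([290., 291.]), array([378.8, 223.3])]
```

The collar is seated: Fz +8 N at z 133.4, the same height as at the grasp. Releasing and withdrawing upward.

Request:
send_rows --targets '[[[0,0,0,0,0,0,0.2],[0,0,0,0,0,0,0],[0,0,0,0,0,0,-0.1],[0,0,0,0,0,0,-0.1],[0,0,0,0,0,0,-0.1],[0,0,0,0,0,0,-0.1],[0,0,0,0,0,0,-0.1],[0,0,0,0,0,0,-0.1]]]'

```text
time_s: 28.03
position: [526.9, -336.3, 131.6]
orientation: [-0.0, 0.594, 0.804, -0.0]
ft_force: [-0.2, 0.4, -0.2]
gripper_width: 47.1
```

Request:
send_rows --targets '[[[0,0,0,0,0,0.2,-0.1],[0,0,0,0,0,0.5,-0.1],[0,0,0,0,0,1,-0.1],[0,0,0,0,0,1,-0.1],[0,0,0,0,0,1,-0.1],[0,0,0,0,0,1,-0.1],[0,0,0,0,0,1,-0.1],[0,0,0,0,0,0.5,-0.1]]]'

```text
time_s: 28.7
position: [528.0, -337.0, 292.4]
orientation: [0.004, 0.594, 0.804, -0.0]
ft_force: [0.5, 0.9, 1.6]
gripper_width: 47.2
```

Request:
send_rows --targets '[[[0,0,0,-0.6,0.6,0.3,-0.1],[0,0,0,-0.6,0.8,0.3,-0.1],[0,0,0,-0.6,0.8,0.3,-0.1],[0,0,0,-0.6,0.8,0,-0.1],[0,0,0,-0.6,0.8,0,-0.1],[0,0,0,-0.6,0.8,0,-0.1],[0,0,0,-0.6,0.8,0,-0.1],[0,0,0,0,0.3,0,-0.1]]]'

```text
time_s: 29.37
position: [420.3, -191.9, 309.6]
orientation: [0.0, 0.594, 0.805, 0.0]
ft_force: [-0.3, -0.5, -0.5]
gripper_width: 46.9
```

```bash
python3 snap.py end 205 205 325 325 320 170 440 290; python3 lip.py; python3 - <<'E'
from h import *
for n in("side0","side_end","top0","top_end"):
    f=load(n); print(n,[[b[0][:2]+b[0][4:],b[1]] for a in((172,6),(22,33),(108,125)) for b in blobs(mask(f,*a,120,70),60) if (260<b[1][0]<300 and 225<b[1][1]<275 if "side" in n else 340<b[1][0]<410 and 210<b[1][1]<245)])
E
```

```text
29.4667 [ 421.92001136 -192.95649844  309.76453898] [-0.46229397 -0.04025018  0.96548454] [ 0.01793586 -0.01913556 -0.01267534] 46.89529099505182
top0 [170.6, 169.9, 169.1, 168.3]
top_press [167.5, 166.6, 165.9, 165.2]
top_lip [166.1, 165.3, 164.5, 163.6]
side0 [[[286, 252, 197], [290.7, 263.9]], [[276, 240, 157], [279.1, 251.0]], [[265, 229, 102], [268.2, 237.9]]]
side_end [[[286, 252, 190], [290.8, 263.9]], [[276, 240, 157], [279.1, 251.2]], [[265, 229, 107], [268.2, 238.1]]]
top0 [[[384, 216, 107], [392.2, 222.3]], [[365, 224, 138], [373.2, 228.0]], [[346, 231, 80], [352.0, 234.2]]]
top_end [[[384, 216, 105], [392.2, 222.1]], [[365, 224, 138], [373.2, 228.0]], [[346, 231, 80], [352.0, 234.2]]]
```

View pics/end.png

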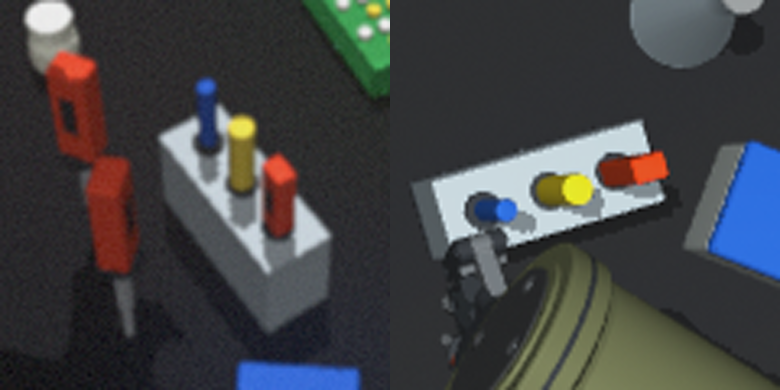

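The key is back upright in its hole, with pixels within 0.2 px of the start in both views. The neighbouring tools haven't moved, the lid is still ajar and the gripper is clear. Handing in.

```bash
python3 -c "
from rig import arm
print(arm.hand_in())"
```

```text
the job is handed in; nothing more can be done
None
```

The lid is open, the key is back in its hole, and I handed the job in at about 29.5 s of the 62 s limit. No verdict is reported.

- **Key:** I took the small red-handled key from the stand's end hole. The two larger red keys outside the stand were left alone.
- **Finding the slot:** With the key leaning 35° and the tip sprung on the ledge, I slid along under the lip. The tip dropped in with the slot's middle at about y = -12 mm in the centrifuge's frame.
- **Opening the lid:** The catch moved at about 9–10 N and then met its hard stop. The highest force I read was about 21 N, against the 40 N limit.

**Last checks:**
- **Lid:** The lip's edge had shifted 4.6 px in the top view. That fits a fully open lid (I expected about 4 px), and it stayed the same after the key came out. This is judged from the picture, since the lid angle cannot be read directly.
- **Key, screwdriver and scriber:** They are within 0.2 px of their starting places in both views. The key stands upright, released, with the gripper clear of it.
- **Other loose things:** I did not measure these again. The arm kept well above them and read no contact.

Small disagreements were about 3 mm between the predicted and seen tip position on the first approach (about 1 mm on the next look), and 1–2 mm of noise in the position readings. No check failed.

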